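# Switch off the nut-bar well that was left on

### The job

Each well of the nut bar has its own push-on push-off key, and one of the four identical keys was left on: it is latched down, a little lower than the rest. With closed fingertips, tap all four keys lightly, one after the other from left to right as seen from the robot, too lightly to switch any of them, to find the latched one; then press that key fully down and let go so that it springs up and all four keys stand raised. Never let another key latch, and leave the shaker, tub, jar and scoop where they are.

Things in the scene. Friction and masses are not known exactly. Their poses are not given: they have to be found in the camera images.
- nut_bar: Fixed low steel cabinet 340 (x) by 560 (y) by 110 mm high, yawed up to 15 degrees. Origin: centre of its underside; x away from the robot, y to the robot's left, z up. Its near 110 mm is a flat deck 110 mm high with a row of four keys 115 mm nearer than the origin, at y = +168, +56, -56, -168 mm; behind them four wells of nuts with clear lids, 130 mm high with their knobs.
- switch_a: One of four identical push-on push-off switches, in any order along the row: black bezel 46 (x) by 42 (y) by 4 mm, white key cap 36 (x) by 30 (y) mm. Origin: fixed, centre of the key at deck height; z up. The cap's flat top is 18 mm above it when raised (off), 13 mm when latched down (on), 6 mm when fully down.
- key_a (a joint): Depth of the cap of switch_a, m: 0 raised, 0.005 latched, 0.012 fully down. Spring 3 N at the start to 8 N fully down. A raised key latches when let go from below about 9.5 mm; from less it springs back. A latched key gives under 1 mm below 4 N; pressed past 10.5 mm (safest: fully down) and let go it springs up to 0; from less it stays latched.
- switch_b: One of four identical push-on push-off switches, in any order along the row: black bezel 46 (x) by 42 (y) by 4 mm, white key cap 36 (x) by 30 (y) mm. Origin: fixed, centre of the key at deck height; z up. The cap's flat top is 18 mm above it when raised (off), 13 mm when latched down (on), 6 mm when fully down.
- key_b (a joint): Depth of the cap of switch_b, m: 0 raised, 0.005 latched, 0.012 fully down. Spring 3 N at the start to 8 N fully down. A raised key latches when let go from below about 9.5 mm; from less it springs back. A latched key gives under 1 mm below 4 N; pressed past 10.5 mm (safest: fully down) and let go it springs up to 0; from less it stays latched.
- switch_c: One of four identical push-on push-off switches, in any order along the row: black bezel 46 (x) by 42 (y) by 4 mm, white key cap 36 (x) by 30 (y) mm. Origin: fixed, centre of the key at deck height; z up. The cap's flat top is 18 mm above it when raised (off), 13 mm when latched down (on), 6 mm when fully down.
- key_c (a joint): Depth of the cap of switch_c, m: 0 raised, 0.005 latched, 0.012 fully down. Spring 3 N at the start to 8 N fully down. A raised key latches when let go from below about 9.5 mm; from less it springs back. A latched key gives under 1 mm below 4 N; pressed past 10.5 mm (safest: fully down) and let go it springs up to 0; from less it stays latched.
- switch_d: One of four identical push-on push-off switches, in any order along the row: black bezel 46 (x) by 42 (y) by 4 mm, white key cap 36 (x) by 30 (y) mm. Origin: fixed, centre of the key at deck height; z up. The cap's flat top is 18 mm above it when raised (off), 13 mm when latched down (on), 6 mm when fully down.
- key_d (a joint): Depth of the cap of switch_d, m: 0 raised, 0.005 latched, 0.012 fully down. Spring 3 N at the start to 8 N fully down. A raised key latches when let go from below about 9.5 mm; from less it springs back. A latched key gives under 1 mm below 4 N; pressed past 10.5 mm (safest: fully down) and let go it springs up to 0; from less it stays latched.
- shaker: Loose steel salt shaker, 40 mm across, 56 mm high, standing on one end of the deck about 80 mm outside the last key. Origin: centre of its underside. Leave alone.
- tub: Loose open cardboard tub, 52 mm across, 50 mm high, standing on the other end of the deck about 80 mm outside the last key. Origin: centre of its underside. Leave alone.
- jar: Loose amber glass jar with a brass cap, 72 mm across, 95 mm high, on the counter before the left half of the nut bar. Origin: centre of its underside. Leave alone.
- scoop: Loose aluminium scoop, 200 mm long, 70 mm wide, 36 mm high, lying on the counter before the nut bar. Origin: under the back of its blade; blade along its +x, handle along -x. Leave alone.

How it is judged (in metres and radians):
On the way, in this order (a step that is already met when the one before it is completed fails the run):
1. tap the leftmost key lightly (((contact force between the fingers and switch_a above 0.3 N and y of switch_a in the frame of nut_bar between 0.128 and 0.208 m) or (contact force between the fingers and switch_b above 0.3 N and y of switch_b in the frame of nut_bar between 0.128 and 0.208 m) or (contact force between the fingers and switch_c above 0.3 N and y of switch_c in the frame of nut_bar between 0.128 and 0.208 m) or (contact force between the fingers and switch_d above 0.3 N and y of switch_d in the frame of nut_bar between 0.128 and 0.208 m))), for 0.02 s.
2. tap the second key lightly (((contact force between the fingers and switch_a above 0.3 N and y of switch_a in the frame of nut_bar between 0.016 and 0.096 m) or (contact force between the fingers and switch_b above 0.3 N and y of switch_b in the frame of nut_bar between 0.016 and 0.096 m) or (contact force between the fingers and switch_c above 0.3 N and y of switch_c in the frame of nut_bar between 0.016 and 0.096 m) or (contact force between the fingers and switch_d above 0.3 N and y of switch_d in the frame of nut_bar between 0.016 and 0.096 m))), for 0.02 s.
3. tap the third key lightly (((contact force between the fingers and switch_a above 0.3 N and y of switch_a in the frame of nut_bar between -0.096 and -0.016 m) or (contact force between the fingers and switch_b above 0.3 N and y of switch_b in the frame of nut_bar between -0.096 and -0.016 m) or (contact force between the fingers and switch_c above 0.3 N and y of switch_c in the frame of nut_bar between -0.096 and -0.016 m) or (contact force between the fingers and switch_d above 0.3 N and y of switch_d in the frame of nut_bar between -0.096 and -0.016 m))), for 0.02 s.
4. tap the rightmost key lightly (((contact force between the fingers and switch_a above 0.3 N and y of switch_a in the frame of nut_bar between -0.208 and -0.128 m) or (contact force between the fingers and switch_b above 0.3 N and y of switch_b in the frame of nut_bar between -0.208 and -0.128 m) or (contact force between the fingers and switch_c above 0.3 N and y of switch_c in the frame of nut_bar between -0.208 and -0.128 m) or (contact force between the fingers and switch_d above 0.3 N and y of switch_d in the frame of nut_bar between -0.208 and -0.128 m))), for 0.02 s.
5. after the taps, press the latched key so that it springs up (value of joint key_c below 0.002 m), for 0.2 s.
At the end, for the whole second after the job is handed in: all four keys stand raised (within 2 mm), and the shaker, tub, jar and scoop stand at rest within 20 mm of where they were (value of joint each of key_a, key_b, key_c, key_d below 0.002 m and distance of each of shaker, tub, jar, scoop from where it was at the start of the episode below 0.02 m and linear speed of each of shaker, tub, jar, scoop below 0.02 m/s); the robot touches nothing.
It fails at once if a raised key is pushed down more than 9 mm (it would latch) (value of joint any of key_a, key_b, key_d above 0.009 m).
It fails at once if the shaker, tub, jar or scoop is lifted, tipped or shifted more than 20 mm (distance of any of shaker, tub, jar, scoop from where it was at the start of the episode above 0.02 m or angle between any of shaker, tub, jar, scoop's own z axis and vertical above 0.3 rad).
It also fails if it takes over 51 s, if anything falls off the work surface, if the arm or the gripper's body presses on something with over 40 N, if the wrist force passes 120 N, or if a joint passes its speed limit or range.

### The arm

A 6-joint arm with a two-finger parallel gripper is mounted at the origin on the work surface. World frame = base frame: x ahead of the robot, y to its left, z up, the work surface at z = 0. Lengths are in m, angles in degrees, forces in N, time in s.
With the tool pointing down it reaches from about 0.35 to 0.875 m from the base axis. Payload 4.2 kg.
Tool frame: the origin (TCP) lies midway between the tips of the shut fingers; the grasp point (between the pads) lies 19 mm behind it; y points along the fingers, z is the direction in which the jaws open and shut, and the axes are right-handed (so a half turn about y gives the same grasp; the last joint's range is limited). The gripper opens to 87 mm and grips with 3 to 60 N. Pads are 19 mm wide; open, the fingers measure 117 mm over their backs; the gripper's body (75 mm by 190 mm) begins 51 mm behind the grasp point.
Start: joints at [80.879, 22.042, 0.453, 0, -68.411, -14.817], TCP at [0.254, 0.571, 0.189] pointing down, gripper open.
Joint ranges: [-179.83, 179.83], [-69.29, 118.12], [-61.27, 80.66], [-181.25, 117.63], [-171.15, -9.14], [-177.46, 177.46]. Speed limits (degrees/s): [159.86, 159.86, 180, 180, 180, 180].

### API

Orientations are given as [roll, pitch, yaw] about the fixed x, y, z axes, in that order (R = Rz(yaw) Ry(pitch) Rx(roll)).
In Python, from workcell import env gives the robot as it stands. The module is installed in compiled form; this text tells all that it offers. Calls block until the motion is done:
- env.goto(position, orientation): joint-space move of the TCP to a pose.
- env.move_straight(position, rotation=None, rate=0.15, force_limit=None): straight line of the TCP; rotation=None keeps the orientation; rate is the mean speed in m/s. With force_limit (N) it stops when the force on the tool has changed by that much, and returns True; else False.
- env.set_joints(angles): joint-space move.
- env.gripper_to(opening, grasp_force=None): opening from 0.0 (shut) to 1.0 (fully open); grasp_force is the grip in N (None keeps the last); returns when the fingers have stopped.
- env.dwell(seconds).
- env.inverse_kinematics(position, orientation): joint angles nearest the present ones, or None.
- env.read_state(): the state.
- env.grab_frame(name): name is "scene" or "side" or "wrist"; returns a dict with "image" (384x512x3 uint8, blue, green, red), "fx", "fy", "cx", "cy" (pixels), "D" ([k1, k2, p1, p2, k3] as OpenCV has them; the pictures are not rectified), "position" and "orientation" of the camera in the world. Camera axes: x right, y up, looking along -z (the intrinsics and any distortion apply to the point x, -y, -z); pixel columns grow to the right and rows downward; lengths in m; the calibration is good to about 2 mm. A picture is of the moment at which its call begins. There is no depth.
A pose or a line that the arm cannot do raises env.Unreachable and nothing moves.
- env.close_job(): hands the job in, once; it reports no verdict.
Trained networks look in a picture, given as the dict that the camera call returned (one of the last four; its "shot" number tells which), for a name from the list of things; names that differ only in an ending like _2 or _b are one class to them, and where a whole thing is asked for, a point or a joint stands for the part that bears it (a point fixed in the world has none). Each returns a list of dicts, best first, with "score" (0 to 1); they miss things now and then, are a little off and sometimes report something else, mostly with a low value. They report only what shows in the picture. A call takes as long as a camera call.
- env.search_frame(picture, thing): "xyz" ([x, y, z] in m, in world coordinates, good to about 4 mm: the middle of the surface that is visible of it).
- env.trace(picture, thing): "mask" (384x512 bool, what is visible of it).
The state is a dict: "clock": time; "joint_positions": joint angles; "qvel": joint speeds; "joint_torque": joint torques, N m; "position": TCP position; "tool_rot": TCP orientation; "force": force on the tool from outside, world axes, zero at the start; "wrist_torque": the same for the moment, N m; "opening": opening from 0.0 (shut) to 1.0 (fully open).
Only numpy, scipy, OpenCV 4.12 (cv2) and the standard library are available. Lean on these libraries where they do the work, as an engineer would, in place of code of your own. Each camera call takes 0.05 s, during which the arm holds its last target.

## Working session

There is one attempt and no reset: what is moved stays moved. The work goes in short steps, each a Python script; the robot and the scene stay as the last script left them, time stands still between calls to the robot, and variables do not carry over. Pictures are saved under pics/ and viewed, and the job is handed in when it is done.

```bash
mkdir -p pics; ls
python3 - <<'E'
from workcell import env
import cv2
s=env.read_state(); print(s)
for n in ("scene","side"):
    p=env.grab_frame(n); cv2.imwrite(f"pics/{n}0.png",p["image"])
    print(n,p["fx"],p["cx"],p["D"],p["position"],p["orientation"])
    for t in ("nut_bar","switch_a","shaker","tub","jar","scoop"):
        for d in env.search_frame(p,t)[:6]: print(t,round(d["score"],2),[round(float(v),4) for v in d["xyz"]])
print(env.read_state()["clock"])
E
```

```text
pics
{'clock': 0.0, 'joint_positions': array([ 8.08784528e+01,  2.20889853e+01,  3.79771061e-01, -3.06805171e-02,
       -6.84113019e+01, -1.48198851e+01]), 'qvel': array([ 0.01675652,  0.08900266, -0.07089277,  0.03949188,  0.04207633,
        0.05936475]), 'joint_torque': array([-2.48295137e-04, -3.90666926e+01,  1.87398148e+01,  4.21975091e+00,
        1.09381776e-02, -1.89238831e-04]), 'position': array([0.2532944 , 0.5706251 , 0.18747396]), 'tool_rot': array([-8.98761992e+01,  3.27024988e-03,  1.56047253e+02]), 'force': array([-0.28359951, -0.66014621,  0.86077965]), 'wrist_torque': array([-0.00462136,  0.02984833, -0.00956351]), 'opening': 1.0008783218627468}
scene 466.1256860421 252.64720094178804 [-0.10099131  0.          0.          0.          0.        ] [ 0.84302819 -0.58604704  0.83538718] [43.1348053  -0.2999325  26.61529975]
nut_bar 0.76 [0.6733, -0.1208, 0.1082]
nut_bar 0.25 [0.5171, -0.1966, 0.1313]
switch_a 0.86 [0.5523, 0.135, 0.1217]
switch_a 0.76 [0.5393, 0.0239, 0.1203]
switch_a 0.75 [0.5286, -0.0879, 0.128]
switch_a 0.57 [0.5254, -0.199, 0.1277]
shaker 0.58 [0.5103, -0.2826, 0.157]
tub 0.82 [0.5672, 0.2097, 0.143]
jar 0.72 [0.4317, 0.1803, 0.0741]
jar 0.3 [0.5301, -0.0839, 0.1272]
scoop 0.82 [0.3938, -0.0575, 0.0183]
side 423.73131791047723 250.51446474060543 [-0.10925462  0.          0.          0.          0.        ] [ 0.13000468 -0.62148152  0.70420966] [ 52.73478639  -0.79481825 -30.94169763]
nut_bar 0.62 [0.6061, -0.1463, 0.1086]
switch_a 0.86 [0.5102, -0.1943, 0.1199]
switch_a 0.83 [0.5229, -0.0897, 0.1238]
switch_a 0.78 [0.5392, 0.1372, 0.1201]
switch_a 0.48 [0.5358, 0.0258, 0.123]
shaker 0.78 [0.4881, -0.2786, 0.1495]
tub 0.69 [0.5605, 0.2081, 0.1457]
jar 0.6 [0.4164, 0.1793, 0.0643]
scoop 0.61 [0.4009, -0.0611, 0.0146]
0.7
```

View images.

View pics/scene0.png

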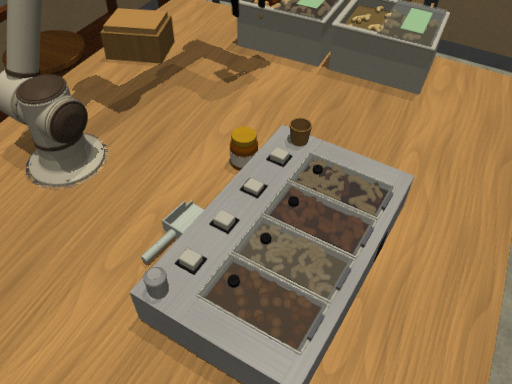

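View pics/side0.png

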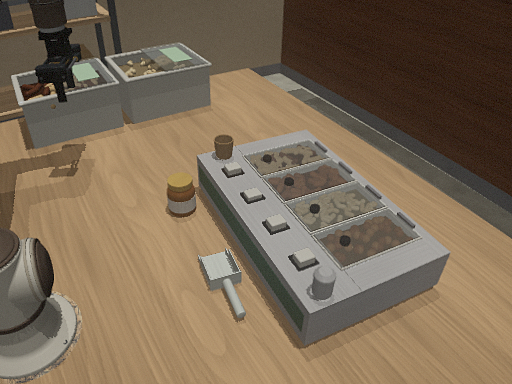

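```bash
cat > fit.py <<'E'
from workcell import env
import cv2,numpy as np
from scipy.spatial.transform import Rotation as Ro
from scipy.optimize import least_squares
def proj(p,P):
    R=Ro.from_euler('xyz',p["orientation"],degrees=True).as_matrix()
    q=(np.asarray(P)-p["position"])@R
    q=q*[1,-1,-1]
    K=np.array([[p["fx"],0,p["cx"]],[0,p["fy"],p["cy"]],[0,0,1.]])
    return cv2.projectPoints(q.reshape(-1,1,3),np.zeros(3),np.zeros(3),K,np.array(p["D"],float))[0].reshape(-1,2)
pics=[env.grab_frame(n) for n in("scene","side")]
nom=np.array([[-.115,y,.128] for y in(.168,.056,-.056,-.168)])
def keys(v,dz=0):
    c,s=np.cos(v[2]),np.sin(v[2])
    return nom@np.array([[c,s,0],[-s,c,0],[0,0,1]])+[v[0],v[1],dz]
obs=[]
v0=[.645,-.04,np.radians(-4.8)]
for p in pics:
    g=p["image"].min(2)
    o=[]
    for u in proj(p,keys(v0)):
        x,y=np.round(u).astype(int); r=16
        w=(g[y-r:y+r,x-r:x+r]); 
        n,l,st,ce=cv2.connectedComponentsWithStats((w>185).astype(np.uint8))
        k=[i for i in range(1,n) if st[i,4]>40]
        i=min(k,key=lambda i:np.hypot(*(ce[i]-r))) if k else None
        print(u.round(1),None if i is None else (ce[i]+[x-r,y-r],st[i]), w.max())
        o.append(ce[i]+[x-r,y-r] if i is not None else [np.nan]*2)
    obs.append(np.array(o))
def res(v): return np.nan_to_num(np.concatenate([(proj(p,keys(v))-o).ravel() for p,o in zip(pics,obs)]))
f=least_squares(res,v0,loss='soft_l1')
print(f.x,np.degrees(f.x[2]));print(res(f.x).round(1).reshape(2,4,2));print(keys(f.x).round(4))
for p,n in zip(pics,("scene","side")):
    im=cv2.resize(p["image"],None,fx=4,fy=4,interpolation=cv2.INTER_CUBIC)
    for u in proj(p,keys(f.x)): cv2.circle(im,tuple(int(a) for a in u*4+2),3,(0,0,255),-1)
    c=(proj(p,keys(f.x)).mean(0)*4).astype(int)
    cv2.imwrite(f"pics/{n}_fit.png",im[max(c[1]-300,0):c[1]+300,max(c[0]-380,0):c[0]+380])
E
python3 fit.py
```

```text
[276.3 154.1] None 160
[250.2 184.4] None 160
[220.5 219.2] None 159
[186.4 259. ] None 160
[233.1 167.2] None 186
[253.5 192.2] None 183
[277.6 221.7] None 182
[306.4 256.9] None 178
[ 0.645     -0.04      -0.0837758] -4.8
[[[0. 0.]
  [0. 0.]
  [0. 0.]
  [0. 0.]]

 [[0. 0.]
  [0. 0.]
  [0. 0.]
  [0. 0.]]]
[[ 0.5445  0.137   0.128 ]
 [ 0.5351  0.0254  0.128 ]
 [ 0.5257 -0.0862  0.128 ]
 [ 0.5163 -0.1978  0.128 ]]
```

```bash
sed -i 's/(w>185)/(w>w.max()-22)/' fit.py; python3 fit.py
```

```text
[276.3 154.1] (array([274.14155251, 153.80060883]), array([  0,   0,  32,  32, 657], dtype=int32)) 160
[250.2 184.4] (array([249.41598916, 182.27777778]), array([  0,   0,  32,  32, 738], dtype=int32)) 159
[220.5 219.2] (array([218.05698006, 215.94729345]), array([  0,   0,  32,  32, 702], dtype=int32)) 159
[186.4 259. ] (array([183.87055477, 255.76955903]), array([  0,   0,  32,  32, 703], dtype=int32)) 160
[233.1 167.2] (array([232.58227848, 165.65822785]), array([ 9, 11, 15,  8, 79], dtype=int32)) 185
[253.5 192.2] (array([252.69444444, 192.14814815]), array([  7,  12,  21,  10, 108], dtype=int32)) 183
[277.6 221.7] (array([275.75      , 219.17857143]), array([  5,   6,  19,  14, 140], dtype=int32)) 182
[306.4 256.9] (array([303.44892473, 253.06989247]), array([  0,   0,  32,  32, 372], dtype=int32)) 180
[ 0.64109808 -0.03842902 -0.09742438] -5.582005806820866
[[[ 2.1 -0.7]
  [ 0.2  0.8]
  [ 1.2  1.3]
  [ 0.7  0.7]]

 [[-0.6  1.1]
  [-1.  -0.3]
  [-0.8  2.3]
  [-0.7  3.9]]]
[[ 0.543   0.14    0.128 ]
 [ 0.5321  0.0285  0.128 ]
 [ 0.5212 -0.083   0.128 ]
 [ 0.5103 -0.1944  0.128 ]]
```

View pics/side_fit.png

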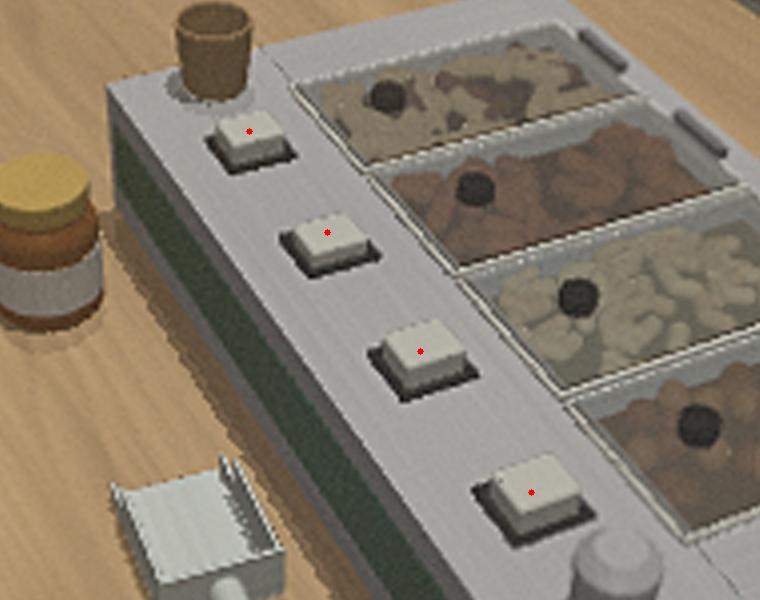

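View pics/scene_fit.png

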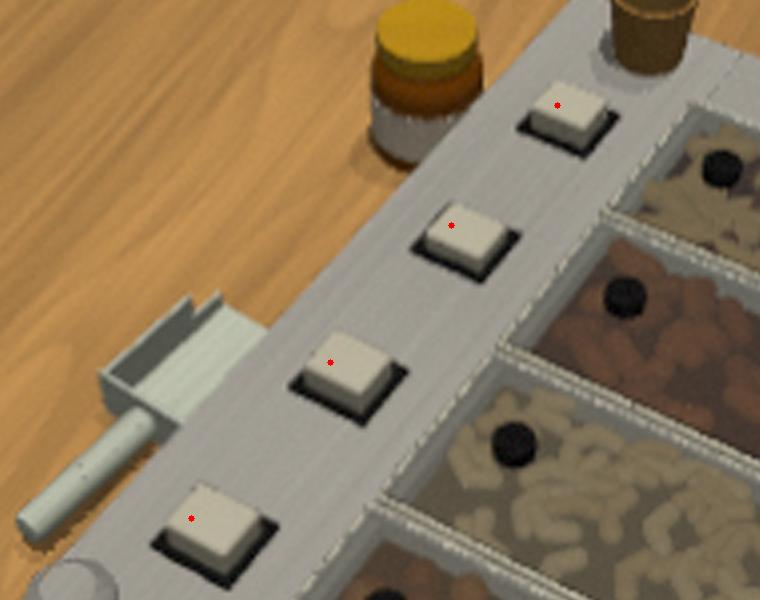

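```bash
cat >> fit.py <<'E'
man={"scene":[(570,104),(466,232),(350,363),(217,520)],"side":[(251,130),(331,232),(424,342),(535,481)]}
obs=[]
for p,n in zip(pics,("scene","side")):
    c=(proj(p,keys(f.x)).mean(0)*4).astype(int)
    off=np.array([max(c[0]-380,0),max(c[1]-300,0)])
    obs.append((np.array(man[n])+off-1.5)/4)
f2=least_squares(res,v0)
print("manual",f2.x,np.degrees(f2.x[2]));print(res(f2.x).round(1).reshape(2,4,2));print(keys(f2.x).round(4))
# free triangulation
for i in range(4):
    t=least_squares(lambda P:np.concatenate([(proj(p,P[None])[0]-o[i]) for p,o in zip(pics,obs)]),keys(f2.x)[i])
    print(t.x.round(4),t.fun.round(1))
print(env.read_state()["clock"])
E
python3 fit.py | sed -n '/manual/,$p'
```

```text
manual [ 0.64815554 -0.0333383  -0.08642822] -4.951972012316251
[[[-0.4 -0.4]
  [-0.2 -2.3]
  [-0.8 -0.6]
  [-1.5 -0.4]]

 [[ 0.4 -1. ]
  [ 0.6 -1.8]
  [ 1.1 -0.1]
  [ 1.7 -0.1]]]
[[ 0.5481  0.144   0.128 ]
 [ 0.5384  0.0324  0.128 ]
 [ 0.5288 -0.0792  0.128 ]
 [ 0.5191 -0.1908  0.128 ]]
[0.548  0.1465 0.1242] [-0.   0.2 -0.1 -0.2]
[0.5385 0.0339 0.1209] [ 0.1 -0.4  0.2  0.4]
[ 0.5289 -0.076   0.1242] [ 0.1 -0.4  0.2  0.4]
[ 0.5194 -0.1866  0.123 ] [ 0.1 -0.4  0.2  0.4]
1.0
```

```bash
cat >> fit.py <<'E'
ims=[]
for p,n in zip(pics,("scene","side")):
  for j,v in enumerate((f2.x,v0)):
    im=cv2.resize(p["image"],None,fx=4,fy=4,interpolation=cv2.INTER_CUBIC)
    c_,s_=np.cos(v[2]),np.sin(v[2]); Rm=np.array([[c_,s_,0],[-s_,c_,0],[0,0,1]])
    for k in nom:
        for (hx,hy,z,col) in ((.023,.021,.114,(0,0,255)),(.018,.015,.128,(255,0,0))):
            q=np.array([[k[0]+a*hx,k[1]+b*hy,z] for a,b in((1,1),(1,-1),(-1,-1),(-1,1))])@Rm+[v[0],v[1],0]
            cv2.polylines(im,[np.round(proj(p,q)*4+1.5).astype(np.int32)],True,col,1)
    c=(proj(p,keys(f2.x)).mean(0)*4).astype(int)
    ims.append(im[c[1]-250:c[1]+270,c[0]-240:c[0]+240][:, :])
cv2.imwrite("pics/ov_scene2.png",cv2.resize(np.hstack(ims[:2]),(800,433)));cv2.imwrite("pics/ov_side2.png",cv2.resize(np.hstack(ims[2:]),(800,433)))
E
python3 fit.py >/dev/null
```

```text
(no output)
```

View pics/ov_scene2.png

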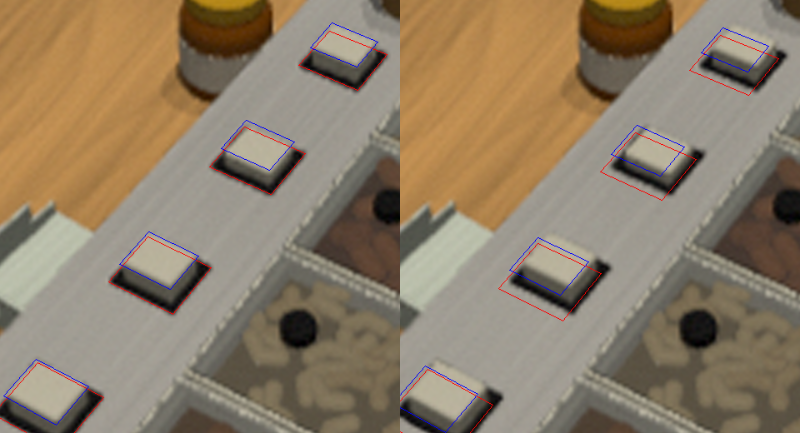

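View pics/ov_side2.png

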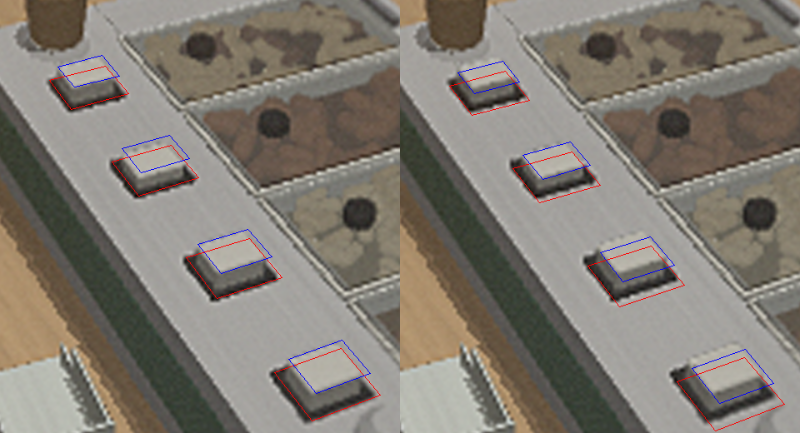

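```bash
cat > h.py <<'E'
from workcell import env
import numpy as np
K=[(.548,.1445),(.5385,.033),(.529,-.0788),(.5192,-.190)]
ORI=[-90,0,85.05]
def st(t=""):
    s=env.read_state(); print(t,round(s["clock"],2),np.round(s["position"],4),np.round(s["force"],2),np.round(s["tool_rot"],1)); return s
def tap(i,lim=2.0):
    x,y=K[i]
    env.move_straight([x,y,.138],rate=.08); env.dwell(.2); a=st("above")
    r=env.move_straight([x,y,.1205],rate=.012,force_limit=lim); b=st(f"tap {r}")
    env.dwell(.06); c=st("hold")
    env.move_straight([x,y,.145],rate=.06); st("up")
E
python3 - <<'E'
from h import *
for o in (85.05,-94.95):
    print(env.inverse_kinematics([*K[0],.2],[-90,0,o]))
env.gripper_to(0.0,10)
st("shut")
env.goto([*K[0],.2],ORI); st()
tap(0)
E
```

```text
[ 31.14955439  15.9114946   -6.87974321   0.         -67.2087622
 -36.09955439]
[ 31.14955439  15.9114946   -6.87974321   0.         -67.2087622
 143.90044561]
shut 2.62 [0.2536 0.5712 0.1886] [ 0.05  0.42 -0.94] [-90.   -0.  156.1]
 4.5 [0.5479 0.1454 0.2   ] [ 0.39  0.21 -0.22] [-90.   -0.   85.1]
above 5.62 [0.5483 0.1446 0.1386] [ 1.06  0.25 -0.58] [-90.1  -0.   85. ]
tap False 7.23 [0.5481 0.1445 0.1206] [-0.63 -0.36  0.16] [-90.  -0.  85.]
hold 7.29 [0.5481 0.1445 0.1206] [1.02 0.64 0.16] [-90.  -0.  85.]
up 7.85 [0.548  0.1446 0.1453] [-0.4   0.09 -0.09] [-90.  -0.  85.]
```

Run:
```python
from h import *
import cv2
env.move_straight([*K[0],.125],rate=.05); env.dwell(.2); st()
a=[]
for n in("scene","side"):
    p=env.grab_frame(n)
    from scipy.spatial.transform import Rotation as Ro
    R=Ro.from_euler('xyz',p["orientation"],degrees=True).as_matrix()
    q=((np.array([[*K[0],.125],[*K[0],.128]])-p["position"])@R)*[1,-1,-1]
    Km=np.array([[p["fx"],0,p["cx"]],[0,p["fy"],p["cy"]],[0,0,1.]])
    u=cv2.projectPoints(q.reshape(-1,1,3),np.zeros(3),np.zeros(3),Km,p["D"])[0].reshape(-1,2); print(n,u)
    c=u[0].astype(int)
    im=cv2.resize(p["image"][c[1]-40:c[1]+40,c[0]-40:c[0]+40],(400,400),interpolation=cv2.INTER_CUBIC)
    uu=((u[0]-c+40)*5+2).astype(int); cv2.circle(im,tuple(int(z) for z in uu),3,(0,0,255),-1)
    a.append(im)
cv2.imwrite("pics/tip1.png",np.hstack(a))
```

```text
8.6 [0.5482 0.1446 0.1253] [-0.38 -0.5   0.54] [-90.   -0.   85.1]
scene [[279.02678072 153.55318062]
 [279.08755967 152.56803665]]
side [[232.93102519 166.31667286]
 [232.91790606 165.30028389]]
```

View pics/tip1.png

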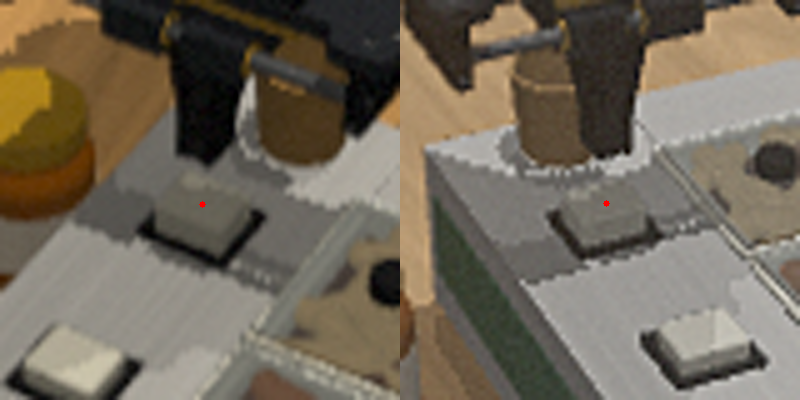

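Run:
```python
from h import *
import cv2
print(env.read_state()["opening"], env.read_state()["joint_positions"])
a=[]
for n,(x,y) in(("scene",(279,130)),("side",(233,130)),("wrist",None or (256,192))):
    p=env.grab_frame(n)
    if n=="wrist": cv2.imwrite("pics/w2.png",p["image"]); print(p["position"],p["orientation"],p["fx"],p["cx"],p["cy"],p["D"]); continue
    a.append(cv2.resize(p["image"][y-80:y+60,x-70:x+70],(400,400),interpolation=cv2.INTER_CUBIC))
cv2.imwrite("pics/tip2.png",np.hstack(a))
```

```text
0.007956513935051018 [ 3.11512713e+01  1.94878186e+01 -1.31358792e+01  1.23453247e-03
 -5.73438788e+01 -3.61000503e+01]
[0.54025972 0.0626293  0.32162499] [-1.72389070e+01  4.28910758e-02  1.74976526e+02] 292.2384692284417 251.99706076653348 191.5911648725551 [-0.02084803  0.          0.          0.          0.        ]
```

View pics/tip2.png

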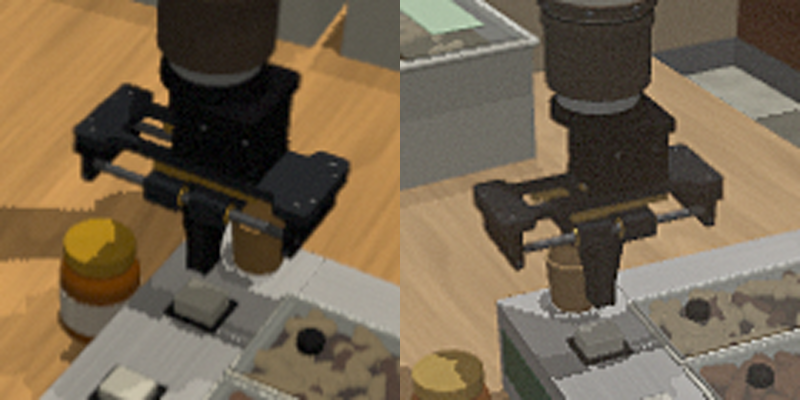

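View pics/w2.png

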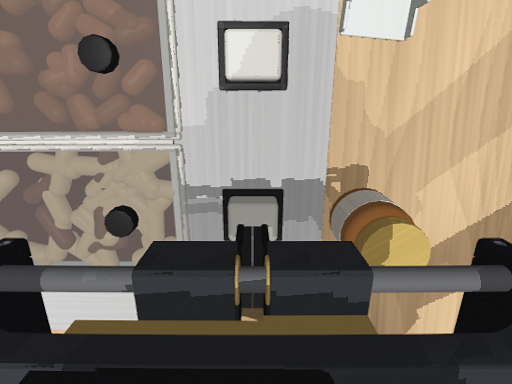

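```bash
cat > pj.py <<'E'
import cv2,numpy as np
from scipy.spatial.transform import Rotation as Ro
from scipy.optimize import least_squares
def proj(p,P):
    R=Ro.from_euler('xyz',p["orientation"],degrees=True).as_matrix()
    q=((np.asarray(P,float)-p["position"])@R)*[1,-1,-1]
    K=np.array([[p["fx"],0,p["cx"]],[0,p["fy"],p["cy"]],[0,0,1.]])
    return cv2.projectPoints(q.reshape(-1,1,3),np.zeros(3),np.zeros(3),K,np.array(p["D"],float))[0].reshape(-1,2)
def onz(p,u,z):
    return least_squares(lambda a:proj(p,[[a[0],a[1],z]])[0]-u,[.54,0.05]).x
E
python3 - <<'E'
from h import *
from pj import *
s,d,w=[env.grab_frame(n) for n in("scene","side","wrist")]
pos=env.read_state()["position"]
for p in(s,d,w): print(proj(p,[pos,[.548,.1445,.128],[.5385,.033,.123]]).round(1).tolist())
us,ud=np.array([279-40+197/5,153-40+162/5]),np.array([232-40+208/5,166-40+157/5])
t=least_squares(lambda P:np.r_[proj(s,[P])[0]-us,proj(d,[P])[0]-ud],[.54,.14,.13]); print("tip",t.x,t.fun)
print("wrist keys",onz(w,[252.5,55],.128),onz(w,[252.5,55],.123), "k1 bezel far edge center",onz(w,[252.5,190],.114), "k2 bezel",onz(w,[253,56],.114))
print(w["orientation"],pos)
E
```

```text
[[279.0, 153.5], [279.1, 152.6], [253.3, 184.3]]
[[232.9, 166.3], [232.9, 165.3], [253.1, 191.7]]
[[251.4, 219.7], [251.4, 221.2], [250.8, 51.5]]
tip [0.54745488 0.13924273 0.15370366] [ 0.01717759 -0.12226563  0.0626601   0.1193281 ]
wrist keys [0.53768473 0.03581271] [0.53761868 0.03512011] k1 bezel far edge center [0.54551089 0.1255251 ] k2 bezel [0.53722721 0.03450161]
[-1.72310940e+01  3.15717790e-02  1.74976312e+02] [0.54800214 0.14451299 0.12506959]
```

Run:
```python
from h import *
import cv2
x,y=K[0]
r=env.move_straight([x,y,.106],rate=.015,force_limit=2.0); st(f"A {r}")
a=[]
for n,(cx,cy) in(("scene",(279,150)),("side",(233,160)),("wrist",(256,210))):
    p=env.grab_frame(n)
    cv2.imwrite(f"pics/t3{n}.png",p["image"])
    k=40 if n!="wrist" else 80
    a.append(cv2.resize(p["image"][cy-k:cy+k,cx-k:cx+k],(266,266),interpolation=cv2.INTER_CUBIC))
cv2.imwrite("pics/tip3.png",np.hstack(a)); st()
```

```text
A False 10.42 [0.5481 0.1445 0.1061] [0.46 0.19 0.64] [-90.  -0.  85.]
 10.57 [0.5481 0.1445 0.1061] [-0.53  1.01  0.79] [-90.   -0.   85.1]
```

View pics/tip3.png

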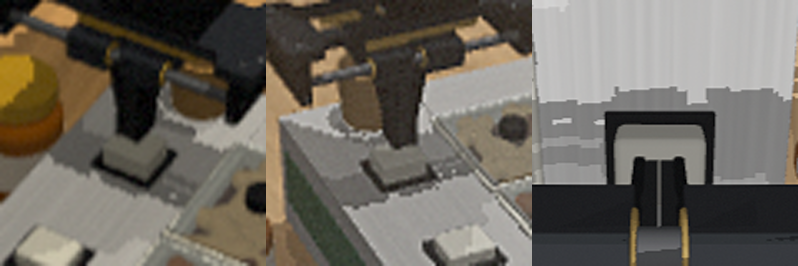

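Run:
```python
from h import *
x,y=K[0]
r=env.move_straight([x,y,.091],rate=.012,force_limit=2.0); st(f"A {r}")
env.dwell(.06); st("hold")
```

```text
A True 11.5 [0.5479 0.1445 0.0938] [-0.4   0.24  2.65] [-90.    0.   85.1]
hold 11.56 [0.5479 0.1445 0.0939] [-0.29 -1.02  2.36] [-90.    0.   85.1]
```

```bash
cat > h2.py <<'E'
from h import *
def tap2(i,fl=.0875):
    x,y=K[i]
    env.move_straight([x,y,.110],rate=.1); env.dwell(.1)
    r=env.move_straight([x,y,fl],rate=.012,force_limit=2.0); st(f"key{i} {r}")
    env.dwell(.06); st("hold")
    env.move_straight([x,y,.110],rate=.06)
E
python3 - <<'E'
from h2 import *
env.move_straight([*K[0],.110],rate=.06); st()
tap2(1)
E
```

```text
11.99 [0.5479 0.1445 0.1102] [-0.    0.45  0.58] [-89.9   0.   85. ]
key1 True 14.9 [0.5385 0.033  0.0892] [0.47 0.13 3.27] [-89.9   0.1  85. ]
hold 14.96 [0.5385 0.033  0.0892] [ 0.57 -0.09  3.86] [-89.9   0.1  85. ]
```

Run:
```python
from h2 import *
tap2(2); tap2(3)
```

```text
key2 True 18.1 [ 0.529  -0.0788  0.0937] [-0.84  0.33  3.47] [-89.8   0.1  85. ]
hold 18.16 [ 0.529  -0.0788  0.0938] [ 0.74 -0.06  3.63] [-89.8   0.1  85. ]
key3 True 21.22 [ 0.5192 -0.19    0.0937] [ 0.46 -0.2   2.57] [-89.6   0.1  85. ]
hold 21.27 [ 0.5192 -0.19    0.0938] [-0.   -0.64  3.64] [-89.6   0.1  85. ]
```

Run:
```python
from h2 import *
x,y=K[1]
env.move_straight([x,y,.110],rate=.12); env.dwell(.1)
r=env.move_straight([x,y,.079],rate=.02,force_limit=18); st(f"press {r}")
env.dwell(.2); st("hold")
env.move_straight([x,y,.110],rate=.05); env.dwell(.3)
r=env.move_straight([x,y,.0885],rate=.012,force_limit=1.8); st(f"check {r}")
env.move_straight([x,y,.112],rate=.08)
st()
```

```text
press True 25.19 [0.5385 0.0329 0.0829] [-1.98  1.24  7.44] [-89.6   0.2  85.1]
hold 25.39 [0.5385 0.033  0.0832] [-2.1   0.74  7.95] [-89.6   0.2  85.1]
check True 27.64 [0.5385 0.033  0.0939] [-0.84  0.41  2.44] [-89.5   0.2  85.1]
 28.02 [0.5384 0.0331 0.112 ] [-0.34 -0.28 -0.07] [-89.4   0.2  85. ]
```

Run:
```python
from h2 import *
import cv2
env.move_straight([.5384,.033,.26],rate=.15)
env.goto([.30,.50,.30],[-90,0,130]); env.dwell(.3); st()
for n in("scene","side"):
    p=env.grab_frame(n); cv2.imwrite(f"pics/{n}_end.png",p["image"])
    a=cv2.imread(f"pics/{n}0.png")
    cv2.imwrite(f"pics/{n}_cmp.png",cv2.resize(np.hstack([a[110:330,120:340],p["image"][110:330,120:340]]),(800,400)))
    for t in ("shaker","tub","jar","scoop"):
        print(t,[d["xyz"].round(3) if hasattr(d["xyz"],"round") else d["xyz"] for d in env.search_frame(p,t)[:1]])
```

```text
31.36 [0.3005 0.4997 0.3   ] [-0.24 -0.21 -0.2 ] [-90.    0.  129.9]
shaker [[0.5086, -0.2811, 0.1594]]
tub [[0.5681, 0.2144, 0.1384]]
jar [[0.434, 0.1805, 0.075]]
scoop [[0.3944, -0.059, 0.02]]
shaker [[0.4877, -0.2796, 0.1478]]
tub [[0.5589, 0.2097, 0.1449]]
jar [[0.4187, 0.1794, 0.0634]]
scoop [[0.4023, -0.062, 0.0135]]
```

View pics/side_cmp.png

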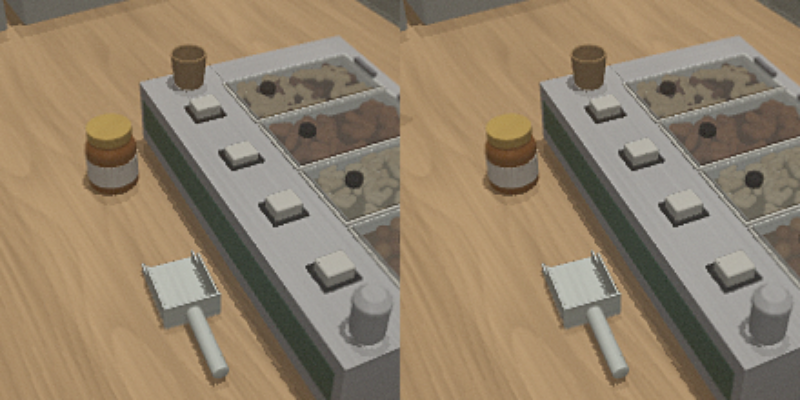

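View pics/scene_cmp.png

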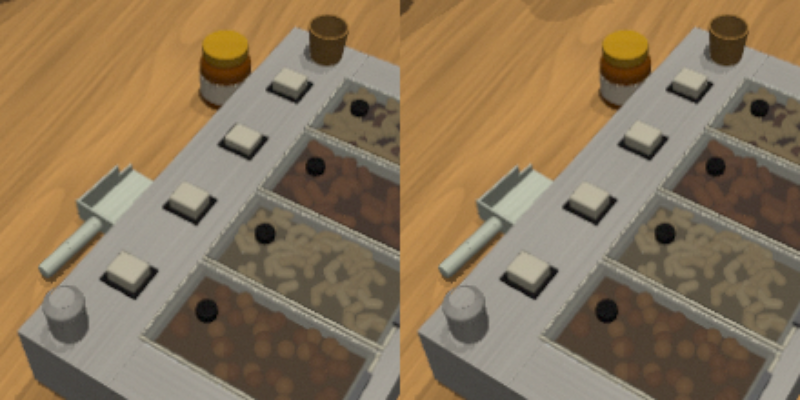

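The before and after crops match everywhere except the second key. It sits at about (240,155) in the side crop before, and at about (640,152) after, where it now stands as high as the others. The loose items have not moved.

```bash
python3 -c "
from workcell import env
print(env.close_job())"
```

```text
the job is handed in; nothing more can be done
None
```

The latched key was the second from the left. I pressed it fully down, let go, and it sprang up, so all four keys now stand raised. I handed the job in after about 31.5 s.

- **Taps:** I tapped the four keys left to right with a 2 N stop. The first, third and fourth made contact with the reported TCP height at about 93.8 mm. The second made contact at 89.2 mm, about 4.6 mm lower, which marks it as latched. The highest tap force read was 3.9 N.
- **Press:** I pressed the second key until the force stop tripped, with the TCP reading 82.9 mm. That is about 11 mm of cap travel, where full travel is 12 mm. A light re-tap then met it at 93.9 mm, the same height as the raised keys.
- **Final pictures:** The second key looks level with the others. The networks put the shaker, tub, jar and scoop within about 7 mm of where they started, which is roughly their measuring error.

**What disagreed:**
- **Tool height:** The real fingertips sat about 34 mm above the reported TCP, judging from raised-key contact; the cameras suggested 28 mm. My first approach to the left key therefore stopped above it, so I went lower under the force stop. All the height comparisons above are relative, so this offset does not affect them.
- **Key positions:** The networks placed the keys about 10 mm off in y from my own fit. I used my fit, which the outlines drawn on the pictures and the wrist camera supported.

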